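# Lock the sample cassette into the lab shaker

### The job

Push the blue sample cassette all the way into the slot of the shaker dock until it meets the stop, then pick up the orange mallet and strike the red-capped sprung locking pin with a brisk blow (more than one if needed) until it is fully down. Touch the pin only with the mallet. Then put the mallet back on its green mat, standing on its head as it was, let go, and leave the three bottles in the tray where they stand.

Things in the scene. Friction and masses are not known exactly. Their poses are not given: they have to be found in the camera images.
- dock: White shaker dock, fixed. Origin on the bench under the pin's axis; x points into the slot, z up. Grey base 116 mm wide, x = -190 to 85 mm; the cassette slides on its top (z = 12 mm) between guides 84 mm apart (tops at z = 22 mm) and under a white roof (x = -45 to 85 mm, top at z = 55 mm) to a stop at x = 66 mm. Behind: a white console, x = 87 to 187 mm, 150 mm wide, 70 mm high.
- dock_slot (a point): Middle of the slot's mouth (84 mm wide, 18 mm high), 45 mm before the pin's axis and 21 mm above the bench.
- cassette: Loose blue slab 160 x 80 x 14 mm, 0.28 to 0.46 kg, on the dock's base, partly in the slot. Origin on its underside at the centre of its 22 mm square lock hole; x along its length into the slot; spans x = -95 to 65 mm. It starts 50 to 85 mm short of home and takes 2 to 6 N to slide. Home (at the stop): its origin over the dock's origin; its near end still sticks 50 mm out of the slot.
- cassette_lip (a point): Centre of the outer (pushing) face of the yellow upright lip at the cassette's near end, 20 mm above the cassette's underside. The lip is 8 mm thick, 70 mm wide; its top is 30 mm above the underside.
- pin (a joint): Sprung locking pin, upright, 12 mm thick: 0 = up (start 0 to 0.003), 0.020 m = fully down on its stop, through the cassette's hole. Spring and stiff friction detent: it takes about 7 to 12 N to drive and stays where driven. A brisk blow drives it faster than 0.05 m/s. With the cassette not home it lands on the slab and will not go down.
- pin_top (a point): Centre of the top face of the pin's red cap (40 mm across, 15 mm thick): 100 mm above the bench with the pin up, 80 mm with it fully down. It moves with the pin.
- mallet: Mallet, 0.32 to 0.48 kg, standing on its head on the mat. Head: upright cylinder 60 mm across, 80 mm high, orange, black faces. Level wooden handle 24 mm wide, 28 mm high, ends 150 mm from the head's axis, centre line 40 mm above the underside. Origin: centre of the head's lower face; the handle points to -x, z up. Centre of mass about 10 mm from the head's axis towards the handle.
- mallet_grip (a point): Point on the centre line of the handle 60 mm from the head's axis, 40 mm above the lower face: where to grip it, fingers either side of the handle.
- mallet_face (a point): Centre of the lower striking face of the mallet's head (same point as the mallet's origin).
- mat: Green rubber mat 220 (x) x 170 (y) x 4 mm fixed on the bench, to the left or right of the dock (the aluminium tray, 220 x 190 mm, is on the other side). Origin at the centre of its underside.
- flask0: tall clear glass bottle, 68 mm wide, 130 mm high, stands in the aluminium tray; not to be disturbed. Origin at the centre of its underside, z up.
- flask1: clear glass jar with blue lid, 68 mm wide, 130 mm high, stands in the aluminium tray; not to be disturbed. Origin at the centre of its underside, z up.
- flask2: tall clear glass bottle, 68 mm wide, 130 mm high, stands in the aluminium tray; not to be disturbed. Origin at the centre of its underside, z up.
There are look-alikes about, which are no part of the job. Of the things that look like the cassette, the smaller one is meant. Of the things that look like the mallet, the larger one is meant.

How it is judged:
On the way, in this order (a step that is already met when the one before it is completed fails the run):
1. the cassette has been pushed home to the stop (x of cassette in the frame of dock between -0.005 and 0.006 m and y of cassette in the frame of dock between -0.006 and 0.006 m and z of cassette in the frame of dock below 0.018 m), for 0.2 s.
2. the pin is being driven down by a brisk blow of the mallet (value of joint pin above 0.005 m and velocity of joint pin above 0.05 m/s and distance between mallet_face and pin_top below 0.035 m).
At the end, for the whole second after the job is handed in: The cassette is home in the dock (within 5 mm of the stop), the pin is down (at least 16 of its 20 mm), and the mallet stands on its head on the mat, at rest, the centre of its lower face within the mat's outline and its tilt under 0.2 rad (all of step 1 and value of joint pin above 0.016 m and x of mallet_face in the frame of mat between -0.11 and 0.11 m and y of mallet_face in the frame of mat between -0.085 and 0.085 m and z of mallet_face in the frame of mat below 0.012 m and angle between mallet's own z axis and vertical below 0.2 rad and linear speed of mallet below 0.02 m/s); the robot touches nothing.
It fails at once if the robot touches the locking pin itself, not with the mallet (contact force between any of the fingers, the arm and pin above 2 N).
It fails at once if a bottle in the tray moved more than 40 mm or tipped over (distance of any of flask0, flask1, flask2 from where it was at the start of the episode above 0.04 m or angle between any of flask0, flask1, flask2's own z axis and vertical above 0.5 rad).
It also fails if it takes over 54 s, if anything falls off the work surface, if the arm or the gripper's body presses on something with over 40 N, if the wrist force passes 120 N, or if a joint passes its speed limit or range.

### The arm

A 6-joint arm with a two-finger parallel gripper is mounted at the origin on the work surface. World frame = base frame: x ahead of the robot, y to its left, z up, the work surface at z = 0. Lengths are in m, angles in rad, forces in N, time in s.
With the tool pointing down it reaches from about 0.325 to 1 m from the base axis. Payload 5.1 kg.
Tool frame: the origin (TCP) lies midway between the tips of the shut fingers; the grasp point (between the pads) lies robot.tcp_to_grasp behind it (robot.tcp_to_grasp is the distance from the TCP to the grasp point, in m); z points along the fingers, y is the line along which they close (so a half turn about z gives the same grasp; the last joint's range is limited). The gripper opens to 85 mm and grips with 20 to 120 N. Pads are 22 mm wide; open, the fingers measure 114 mm over their backs; the gripper's body (76 mm by 85 mm) begins 54 mm behind the grasp point. The pads swing forward as they close: fully open they stand 13 mm farther back than shut.
Start: joints at [-1.218, 0.124, 1.65, -0, 1.367, -0.083], TCP at [0.274, -0.589, 0.231] pointing down, gripper open.
Joint ranges: [-2.61, 2.61], [-1.02, 2.33], [0.03, 2.71], [-1.35, 4.49], [0.32, 2.68], [-2.91, 2.91]. Speed limits (rad/s): [2.57, 2.57, 3.14, 3.14, 3.14, 3.14].

### API

Orientations are given as a unit quaternion [w, x, y, z].
In Python, from rig import robot gives the robot as it stands.
- The arm moves only by the tool move_arm, never from a script. Its argument "increments" is a list of rows, each a list of 3 entries, a list of its own where there are three numbers: the shift along the world's x, y, z in cm, then the turn about the world's z in degrees, then the opening, from 0 (shut) to 1 (fully open). A call has 1 to 8 rows; each row is the pose to reach, as a shift and turn from the pose commanded when the call began; what a row does not reach only later rows make up. A row lasts 1/10 s, in which the tool goes at most 50 mm and 8.59 degrees, less where a joint would pass 70% of its speed; a pose out of reach is approached as far as the arm can. A call with a gripper value outside its range is refused whole. The fingers move at their own pace and stop on an object; "grip_force" is the grip in N (left out, the last holds). Time passes only in rows, so rows that repeat a pose let the fingers close. It gives the time, the measured TCP pose, the force, the opening and the grip force at its end, in the units of the state.
- robot.read_state(): the state, without advancing time (a new reading comes with each control period).
- robot.get_image(name): name is "side" or "top"; returns a dict with "color" (480x640x3 uint8, red, green, blue), "camera_matrix" (3x3 intrinsics, pixels), "R" (3x3) and "t" (3): a world point X has camera coordinates R X + t. Camera axes: x right, y down, z forward; pixel columns grow to the right and rows downward; lengths in m; the calibration is good to about 2 mm. A picture is of the moment at which its call begins. There is no depth.
- robot.job_done(): hands the job in; it is judged then, once.
The state is a dict: "clock": time; "q": joint angles; "joint_velocities": joint speeds; "joint_torque": joint torques, N m; "position": TCP position; "tool_rot": TCP orientation; "wrist_force": force on the tool from outside, world axes, zero at the start; "moment": the same for the moment, N m; "grip_width": opening from 0.0 (shut) to 1.0 (fully open); "finger_force": force on a finger pad.
Only numpy, scipy, OpenCV 4.12 (cv2) and the standard library are available. Lean on these libraries where they do the work, as an engineer would, in place of code of your own. Each camera call takes 0.05 s, during which the arm holds its last target. There are 200 camera calls.

## Working session

There is one attempt and no reset: what is moved stays moved. The work goes in short steps, Python scripts to look and compute and a tool call to move; the robot and the scene stay as the last step left them, time stands still between calls to the robot, and variables do not carry over. Pictures are saved under pics/ and viewed, at most 10 in all, crops included, and the job is handed in when it is done.

Besides the shell and the picture viewer there is one more tool, called after "Emit:" as name(argument=value, ...) on one line, values as JSON. move_arm: Moves the arm, as the interface text tells. Its arguments: {"type":"object","properties":{"increments":{"type":"array"},"grip_force":{"type":"number"}},"required":["increments"]}

```bash
mkdir -p pics; cat > h.py <<'E'
import numpy as np,cv2
from rig import robot
def shot(n,f):
    im=robot.get_image(n); cv2.imwrite('pics/'+f,im['color'][:,:,::-1]); np.savez('cam_'+n,K=im['camera_matrix'],R=im['R'],t=im['t']); return im
def px2w(n,u,v,z):
    c=np.load(f'cam_{n}.npz'); K,R,t=c['K'],c['R'],c['t']
    d=R.T@np.linalg.solve(K,[u,v,1.]); o=-R.T@t
    return o+d*(z-o[2])/d[2]
def w2px(n,X):
    c=np.load(f'cam_{n}.npz'); p=c['K']@(c['R']@np.array(X)+c['t']); return p[:2]/p[2]
E
python3 - <<'E'
from h import *
shot('top','t0.png');shot('side','s0.png')
s=robot.read_state();print(s,robot.tcp_to_grasp)
for n in('top','side'):
    c=np.load(f'cam_{n}.npz');print(n,-c['R'].T@c['t'],c['K'][0,0],c['R'])
E
```

```text
{'clock': 0.1, 'q': array([-1.21760536e+00,  1.24463033e-01,  1.65155843e+00,  1.11377896e-05,
        1.36747017e+00, -8.25886671e-02]), 'joint_velocities': array([-0.00087985,  0.00023607, -0.00342149, -0.00069519,  0.00031588,
        0.00038217]), 'joint_torque': array([ 9.46455148e-04, -4.24931037e+01, -3.66653180e+01, -1.63905838e-06,
        3.93113747e-03, -9.55789687e-06]), 'position': array([ 0.27416775, -0.58874008,  0.23014854]), 'tool_rot': array([-9.41546296e-04,  9.76355585e-01,  2.16168614e-01, -1.22671990e-04]), 'wrist_force': array([ 0.77193358, -0.20805451, -0.31932868]), 'moment': array([-0.00102633, -0.02137661,  0.01683124]), 'finger_force': 0.0, 'grip_width': 1.001488664169271} 0.0187
top [0.29883162 0.05525733 1.51185225] 501.55297972075255 [[ 0.01922629 -0.99975431 -0.0110307 ]
 [-0.99591929 -0.0181772  -0.08839883]
 [ 0.0881766   0.01268527 -0.99602408]]
side [0.30737887 0.96464148 0.68622467] 484.8103116981102 [[-0.98887978 -0.14862044  0.00536089]
 [-0.08626198  0.54385388 -0.83473458]
 [ 0.12114308 -0.82591459 -0.5506264 ]]
```

View pics/t0.png

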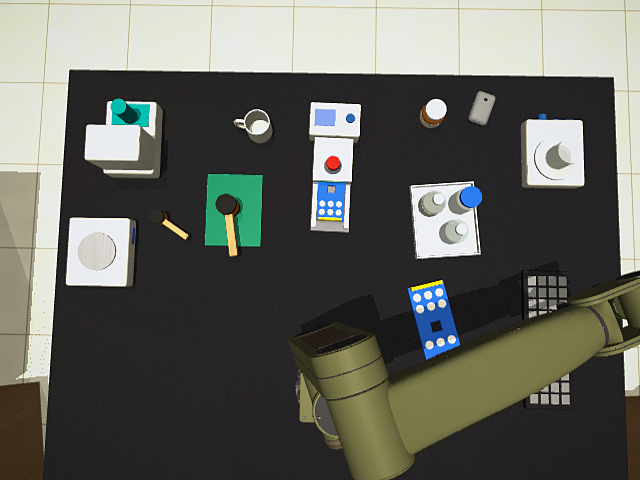

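View pics/s0.png

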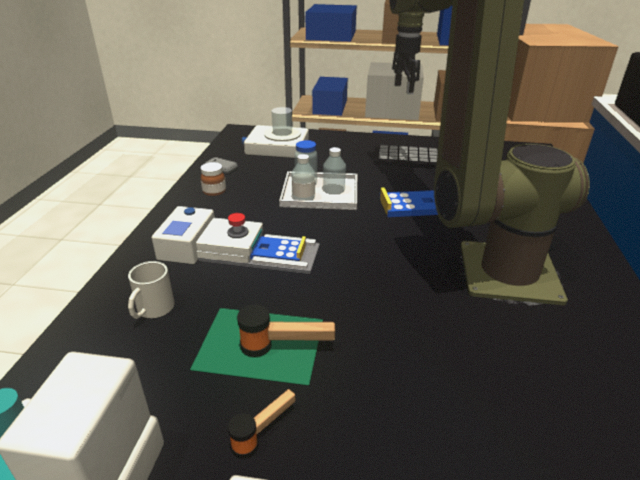

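The top view shows the dock with pin cap at about (333,163), cassette lip at about (329,219), mallet head at about (228,204) and its handle end at about (234,255). The tray is to the right of the dock. Next I'll enlarge the dock and mallet area.

```bash
python3 - <<'E'
import cv2
im=cv2.imread('pics/t0.png')[95:265,195:375]
cv2.imwrite('pics/t0c.png',cv2.resize(im,None,fx=3.5,fy=3.5,interpolation=cv2.INTER_CUBIC))
E
```

```text
(no output)
```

View pics/t0c.png

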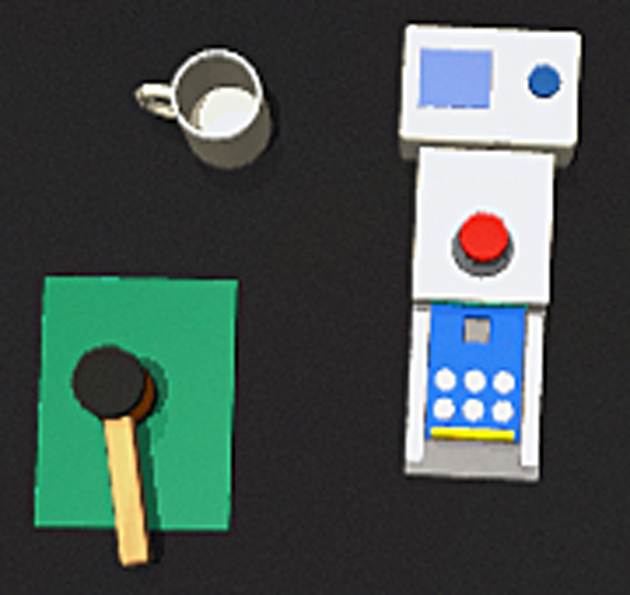

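```bash
python3 - <<'E'
from h import *
g=lambda u,v,z:px2w('top',u/3.5+195,v/3.5+95,z)
P=dict(cap=(484,237,.1),hole=(477,330,.026),liptop=(472,434,.042),rfl=(413,302,.055),rfr=(549,305,.055),rbl=(418,148,.055),rbr=(554,152,.055),bl=(405,474,.012),br=(538,478,.012),head=(109,382,.084),hend=(134,563,.058),hst=(119,420,.058),m1=(44,277,.004),m2=(238,281,.004),m3=(229,529,.004),m4=(35,526,.004))
Q={k:g(*v) for k,v in P.items()}
for k,v in Q.items(): print(k,v.round(4))
a=lambda p,q:np.degrees(np.arctan2(*(Q[p]-Q[q])[[1,0]]))
print('dock yaw',a('rbl','rfl'),a('rbr','rfr'),a('rfl','rfr')-90,a('cap','hole'),a('hole','liptop'),a('bl','br')-90)
print('mallet yaw',a('hst','hend'),a('head','hend'),np.linalg.norm((Q['head']-Q['hend'])[:2]))
print('mat',np.mean([Q[f'm{i}'] for i in (1,2,3,4)],0),a('m1','m4'))
q=robot.read_state()['tool_rot']
from scipy.spatial.transform import Rotation as R
print(R.from_quat(q,scalar_first=True).as_matrix().round(3))
E
```

```text
cap [0.6405 0.0177 0.1   ]
hole [0.5773 0.0204 0.026 ]
liptop [0.4854 0.0236 0.042 ]
rfl [0.5948 0.0753 0.055 ]
rfr [ 0.5942 -0.0391  0.055 ]
rbl [0.7273 0.0736 0.055 ]
rbr [ 0.7257 -0.0417  0.055 ]
bl [0.4536 0.0799 0.012 ]
br [ 0.4522 -0.0343  0.012 ]
head [0.5179 0.3239 0.084 ]
hend [0.3705 0.3027 0.058 ]
hst [0.4899 0.3193 0.058 ]
m1 [0.6218 0.399  0.004 ]
m2 [0.6211 0.2291 0.004 ]
m3 [0.404  0.2309 0.004 ]
m4 [0.4035 0.3986 0.004 ]
dock yaw -0.7381198930576898 -1.140437152565899 -0.308115968436411 -2.501721987996827 -1.9805332854182776 -0.695105983147414
mallet yaw 7.886581643402411 8.162272054889918 0.1488638749199875
mat [0.51263586 0.31440101 0.004     ] 0.11873662527892204
[[ 0.907  0.422 -0.001]
 [ 0.422 -0.907  0.002]
 [ 0.    -0.002 -1.   ]]
```

Emit:
move_arm(increments=[[[3,10,0],-8,0],[[6,20,0],-16,0],[[8,30,0],-24,0],[[12,42,0],-26,0],[[17,61,0],-26,0],[[17,61,0],-26,0],[[17,61,0],-26,0],[[17,61,0],-26,0]])

```text
clock: 0.9
position: [0.3821, -0.2021, 0.2309]
tool_rot: [-0.0, 1.0, -0.009, -0.0]
wrist_force: [0.8, -0.3, -0.5]
grip_width: 0.002
finger_force: 0.0
```

Emit:
move_arm(increments=[[[0,0,0],0,0],[[0,0,0],0,0],[[0,0,0],0,0],[[0,0,0],0,0],[[0,0,0],0,0],[[0,0,0],0,0]])

```text
clock: 1.5
position: [0.382, -0.205, 0.2312]
tool_rot: [-0.0, 1.0, -0.01, -0.0]
wrist_force: [-0.2, -0.7, 0.1]
grip_width: 0.0
finger_force: 0.0
```

Emit:
move_arm(increments=[[[1,4,0],0,0],[[2.5,9,0],0,0],[[4,14,0],0,0],[[6,19,0],0,0],[[6,22.6,0],0,0],[[6,22.6,0],0,0],[[6,22.6,-4],0,0],[[6,22.6,-7],0,0]])

```text
clock: 2.3
position: [0.4426, 0.0215, 0.1606]
tool_rot: [0.0, 1.0, -0.009, 0.001]
wrist_force: [-0.1, -0.8, 0.4]
grip_width: -0.001
finger_force: 0.0
```

Emit:
move_arm(increments=[[[0,0,-4],0,0],[[0,0,-8],0,0],[[0,0,-11],0,0],[[0,0,-13],0,0],[[0,0,-13.3],0,0],[[0,0,-13.3],0,0],[[0,0,-13.3],0,0]])

```text
clock: 3.0
position: [0.4436, 0.0213, 0.0298]
tool_rot: [0.0, 1.0, -0.009, 0.001]
wrist_force: [0.9, -0.3, 0.0]
grip_width: 0.001
finger_force: 0.0
```

Emit:
move_arm(increments=[[[1.5,0,0],0,0],[[2.5,0,0],0,0],[[3.5,0,0],0,0],[[4.5,-0.1,0],0,0],[[5.5,-0.1,0],0,0],[[6.5,-0.1,0],0,0],[[7.3,-0.1,0],0,0],[[8,-0.1,0],0,0]])

```text
clock: 3.8
position: [0.5227, 0.0209, 0.0282]
tool_rot: [-0.0, 1.0, -0.009, -0.0]
wrist_force: [-4.3, -1.0, 4.4]
grip_width: -0.003
finger_force: 2.3
```

Emit:
move_arm(increments=[[[0.4,0,0],0,0],[[0.7,0,0],0,0],[[0.7,0,0],0,0]])

```text
clock: 4.1
position: [0.5299, 0.0209, 0.0283]
tool_rot: [-0.0, 1.0, -0.009, 0.001]
wrist_force: [-0.4, 0.3, -0.0]
grip_width: 0.003
finger_force: 0.2
```

Emit:
move_arm(increments=[[[0.2,0,0],0,0],[[0.4,0,0],0,0],[[0.4,0,0],0,0]])

```text
clock: 4.4
position: [0.5336, 0.0209, 0.0282]
tool_rot: [-0.0, 1.0, -0.009, 0.0]
wrist_force: [-1.5, -0.5, 0.4]
grip_width: -0.0
finger_force: 0.5
```

```bash
python3 - <<'E'
from h import *
shot('side','s1.png')
im=cv2.imread('pics/s1.png')[190:290,140:340]
cv2.imwrite('pics/s1c.png',cv2.resize(im,None,fx=4,fy=4,interpolation=cv2.INTER_CUBIC))
E
```

```text
(no output)
```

View pics/s1c.png

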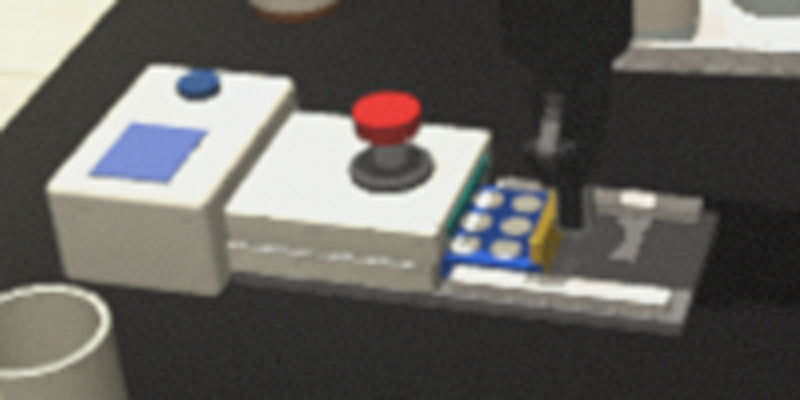

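The enlarged side view shows the cassette moving in, with its yellow lip near crop (540,232), the fingers against it, and nothing jammed. I'll push in small steps until the force jumps at the stop.

Emit:
move_arm(increments=[[[0.1,0,0],0,0],[[0.2,0,0],0,0],[[0.3,0,0],0,0]])

```text
clock: 4.75
position: [0.5362, 0.0209, 0.0283]
tool_rot: [-0.0, 1.0, -0.009, -0.0]
wrist_force: [-1.8, 0.4, 0.8]
grip_width: 0.004
finger_force: 1.2
```

Emit:
move_arm(increments=[[[0.1,0,0],0,0],[[0.2,0,0],0,0],[[0.3,0,0],0,0]])

```text
clock: 5.05
position: [0.5393, 0.0209, 0.0283]
tool_rot: [0.0, 1.0, -0.009, -0.0]
wrist_force: [-1.7, -0.7, 0.5]
grip_width: -0.002
finger_force: 1.1
```

Emit:
move_arm(increments=[[[0.1,0,0],0,0],[[0.2,0,0],0,0],[[0.3,0,0],0,0]])

```text
clock: 5.35
position: [0.5409, 0.0209, 0.0282]
tool_rot: [0.0, 1.0, -0.009, -0.002]
wrist_force: [-10.5, -0.9, 7.0]
grip_width: 0.003
finger_force: 5.1
```

Emit:
move_arm(increments=[[[0.1,0,0],0,0],[[0.2,0,0],0,0]])

```text
clock: 5.55
position: [0.5409, 0.0209, 0.0282]
tool_rot: [0.0, 1.0, -0.009, -0.005]
wrist_force: [-18.7, -1.9, 13.7]
grip_width: 0.0
finger_force: 9.0
```

Emit:
move_arm(increments=[[[0,0,0],0,0],[[0,0,0],0,0],[[-2,0,0],0,0],[[-5,0,0],0,0],[[-8,0,4],0,0],[[-8,0,9],0,0],[[-8,0,14],0,0],[[-8,0,14],0,0]])

```text
clock: 6.35
position: [0.47, 0.0206, 0.1779]
tool_rot: [0.001, 1.0, -0.009, 0.009]
wrist_force: [0.1, 0.6, 0.6]
grip_width: 0.001
finger_force: 0.0
```

Emit:
move_arm(increments=[[[0,4,0],3,1],[[0,9,0],6,1],[[0,14,0],9,1],[[0,19,0],9,1],[[0,24,0],9,1],[[0,28,0],9,1],[[0,29.5,0],9,1],[[0,29.5,0],9,1]])

```text
clock: 7.15
position: [0.4644, 0.3176, 0.1682]
tool_rot: [-0.0, 0.997, 0.071, 0.0]
wrist_force: [0.4, -0.9, -0.8]
grip_width: 1.002
finger_force: 0.0
```

```bash
python3 - <<'E'
from h import *
print(robot.read_state()['position'])
shot('top','t1.png');
im=cv2.imread('pics/t1.png')[120:270,195:375]
cv2.imwrite('pics/t1c.png',cv2.resize(im,None,fx=4,fy=4,interpolation=cv2.INTER_CUBIC))
E
```

```text
[0.46444938 0.31760289 0.16816197]
```

View pics/t1c.png

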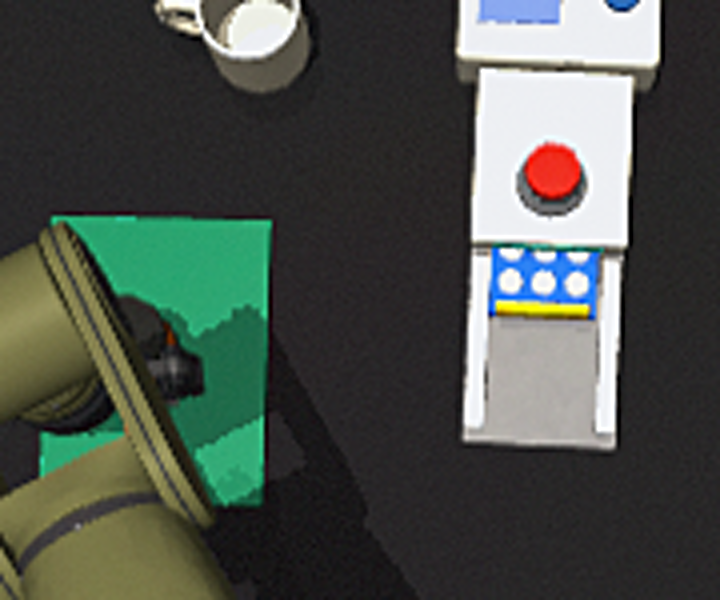

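The view shows the cassette lip now at crop (543,309), which is full-image (330.8,197.3), just before the roof. The gripper is above the mallet handle. I'll descend and grip.

Emit:
move_arm(increments=[[[-0.5,-0.1,-4],0,1],[[-0.5,-0.1,-8],0,1],[[-0.5,-0.1,-11],0,1],[[-0.5,-0.1,-13.5],0,1],[[-0.5,-0.1,-15],0,1],[[-0.5,-0.1,-15],0,1]])

```text
clock: 7.8
position: [0.458, 0.3128, 0.016]
tool_rot: [0.001, 0.998, 0.069, -0.002]
wrist_force: [-0.7, -0.4, -0.2]
grip_width: 1.002
finger_force: 0.0
```

```bash
python3 - <<'E'
from h import *
print(px2w('top',543/4+195,309/4+120,.042))
E
```

```text
[0.5503709  0.02201712 0.042     ]
```

Emit:
move_arm(increments=[[[0,0.2,0.1],0,1],[[0,0.2,0.1],0,0],[[0,0.2,0.1],0,0],[[0,0.2,0.1],0,0],[[0,0.2,0.1],0,0],[[0,0.2,0.1],0,0],[[0,0.2,0.1],0,0],[[0,0.2,0.1],0,0]], grip_force=110)

```text
clock: 8.6
position: [0.4595, 0.317, 0.0201]
tool_rot: [-0.0, 0.998, 0.07, 0.0]
wrist_force: [-2.5, -1.8, 6.5]
grip_width: 0.269
finger_force: 107.4
```

Emit:
move_arm(increments=[[[0,0,1],0,0],[[0,0,3],0,0],[[0,0,7],0,0],[[0,0,11],0,0],[[0,0,14],0,0],[[0,0,15],0,0],[[0,0,15],0,0]])

```text
clock: 9.3
position: [0.4596, 0.3171, 0.1702]
tool_rot: [-0.0, 0.998, 0.07, 0.001]
wrist_force: [-0.5, 0.3, -3.8]
grip_width: 0.269
finger_force: 108.4
```

```bash
python3 - <<'E'
from h import *
print(robot.read_state()['moment'])
shot('side','s2.png')
im=cv2.imread('pics/s2.png')[130:400,140:440]
cv2.imwrite('pics/s2c.png',cv2.resize(im,None,fx=2.2,fy=2.2,interpolation=cv2.INTER_CUBIC))
E
```

```text
[-0.05294759  0.24651901 -0.00978437]
```

View pics/s2c.png

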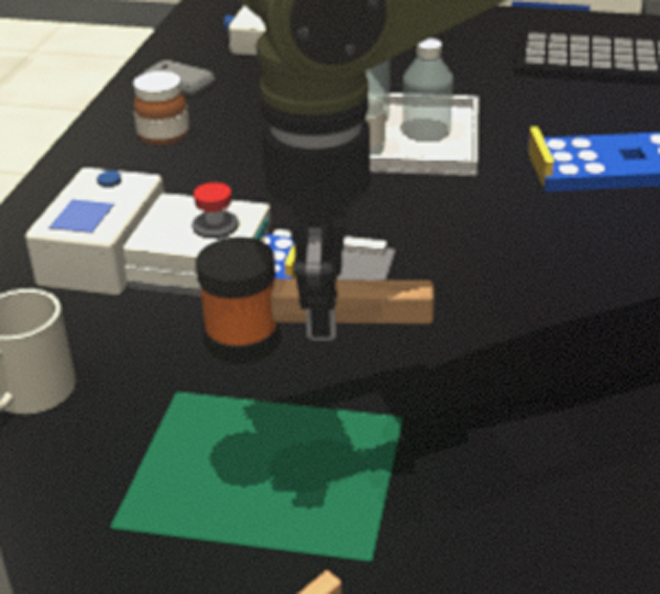

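Emit:
move_arm(increments=[[[1.5,-4,0],0,0],[[3,-8,0],0,0],[[4.5,-12,0],0,0],[[6,-16,0],0,0],[[8,-20,0],0,0],[[10,-24.5,0],0,0],[[11.5,-28,0],0,0],[[12.2,-30.6,0],0,0]])

```text
clock: 10.15
position: [0.5802, 0.0084, 0.1653]
tool_rot: [-0.0, 0.998, 0.069, -0.003]
wrist_force: [-0.5, 0.5, -4.5]
grip_width: 0.27
finger_force: 109.2
```

Emit:
move_arm(increments=[[[0,0,0],0,0],[[0,0,0],0,0]])

```text
clock: 10.35
position: [0.5795, 0.0105, 0.1658]
tool_rot: [-0.001, 0.998, 0.069, -0.003]
wrist_force: [-0.3, 0.2, -4.9]
grip_width: 0.269
finger_force: 109.4
```

```bash
python3 - <<'E'
from h import *
s=robot.read_state();print(s['position'],s['tool_rot'])
shot('side','s3.png')
im=cv2.imread('pics/s3.png')[100:300,140:380]
cv2.imwrite('pics/s3c.png',cv2.resize(im,None,fx=2.8,fy=2.8,interpolation=cv2.INTER_CUBIC))
E
```

```text
[0.57950772 0.01048671 0.16583872] [-5.54319397e-04  9.97625599e-01  6.88045459e-02 -2.96503830e-03]
```

View pics/s3c.png

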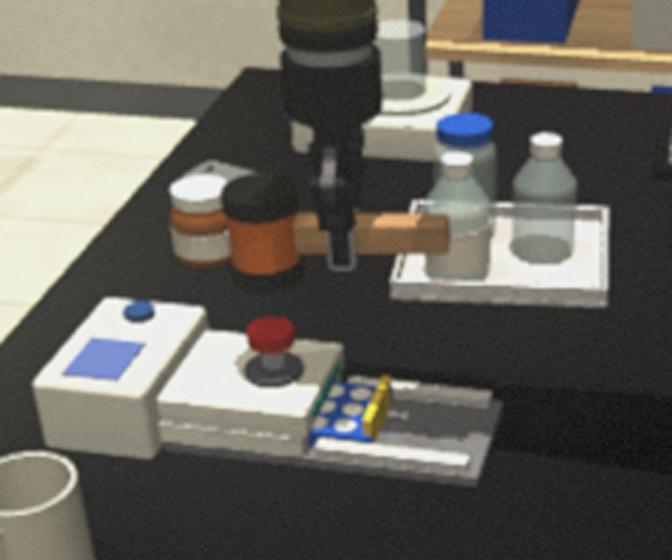

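The head is over the cap (head bottom at about crop (265,280), cap at about (271,330)). Now I'll strike.

Emit:
move_arm(increments=[[[0.2,0,-1],0,0],[[0.2,0,-2.5],0,0],[[0.2,0,-4.8],0,0],[[0.2,0,-7.1],0,0],[[0.2,0,-7.1],0,0]])

```text
clock: 10.9
position: [0.5825, 0.0117, 0.096]
tool_rot: [-0.0, 0.998, 0.07, -0.001]
wrist_force: [-0.3, 0.4, -4.1]
grip_width: 0.267
finger_force: 109.6
```

Emit:
move_arm(increments=[[[0,0,2],0,0],[[0,0,5],0,0],[[0,0,8],0,0],[[0,0,8],0,0]])

```text
clock: 11.3
position: [0.586, 0.0113, 0.1832]
tool_rot: [0.001, 0.998, 0.07, 0.004]
wrist_force: [0.9, 0.5, -3.6]
grip_width: 0.266
finger_force: 109.6
```

```bash
python3 - <<'E'
from h import *
s=robot.read_state();print(s['position'],s['tool_rot'])
shot('side','s4.png')
im=cv2.imread('pics/s4.png')[100:300,140:380]
cv2.imwrite('pics/s4c.png',cv2.resize(im,None,fx=2.8,fy=2.8,interpolation=cv2.INTER_CUBIC))
E
```

```text
[0.58604496 0.01127006 0.18316482] [6.16055911e-04 9.97539845e-01 6.99547615e-02 4.49554597e-03]
```

View pics/s4c.png

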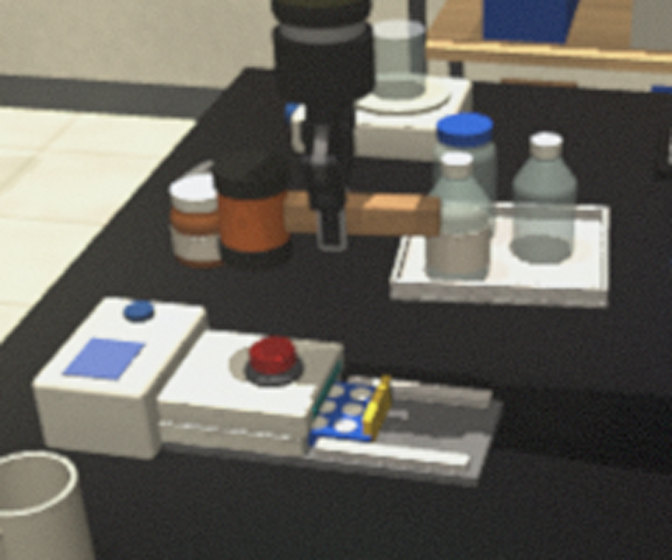

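The cap top has dropped from about crop (271,328) to (272,347), down onto its collar. I'll check that against the projection and carry the mallet back.

```bash
python3 - <<'E'
from h import *
for z in(.1,.084,.08): print(((w2px('side',[.6405,.0177,z])-[140,100])*2.8).round(1))
# red extents rows along centre column in both
for f in('s3','s4'):
    im=cv2.imread(f'pics/{f}.png').astype(int); m=(im[:,:,2]>90)&(im[:,:,1]<50)&(im[:,:,0]<60); m[:,:210]=0;m[:,260:]=0;m[:205]=0;m[260:]=0
    ys,xs=np.nonzero(m);print(f,ys.min(),ys.max(),xs.mean())
E
```

```text
[273.8 327.9]
[275.5 344.1]
[275.9 348.1]
s3 213 225 236.52830188679246
s4 220 232 236.94193548387096
```

Emit:
move_arm(increments=[[[-1.5,4,0],0,0],[[-3,8,0],0,0],[[-4.5,12,0],0,0],[[-6,16,0],0,0],[[-8,20,0],0,0],[[-10,24.5,0],0,0],[[-11.5,28,0],0,0],[[-12.4,30.4,0],0,0]])

```text
clock: 12.15
position: [0.456, 0.3165, 0.1748]
tool_rot: [0.001, 0.997, 0.071, -0.002]
wrist_force: [0.9, -0.5, -3.9]
grip_width: 0.268
finger_force: 109.7
```

Emit:
move_arm(increments=[[[0,0,0],0,0],[[0,0,0],0,0]])

```text
clock: 12.35
position: [0.4577, 0.3146, 0.1756]
tool_rot: [0.001, 0.998, 0.07, -0.002]
wrist_force: [-0.2, -0.7, -3.8]
grip_width: 0.27
finger_force: 109.9
```

The cap moved 7 px, which is about 20 mm, so the pin is fully down. Lowering the mallet.

Emit:
move_arm(increments=[[[0,0,-4],0,0],[[0,0,-8],0,0],[[0,0,-11],0,0],[[0,0,-13],0,0],[[0,0,-14.3],0,0],[[0,0,-14.9],0,0],[[0,0,-15.2],0,0],[[0,0,-15.2],0,0]])

```text
clock: 13.15
position: [0.46, 0.315, 0.027]
tool_rot: [-0.0, 0.998, 0.069, 0.001]
wrist_force: [0.1, 0.4, -4.3]
grip_width: 0.272
finger_force: 110.0
```

Emit:
move_arm(increments=[[[0,0,-0.1],0,0],[[0,0,-0.2],0,0]])

```text
clock: 13.35
position: [0.4601, 0.3154, 0.0255]
tool_rot: [-0.0, 0.998, 0.07, 0.001]
wrist_force: [0.1, -0.1, -4.8]
grip_width: 0.27
finger_force: 110.0
```

Emit:
move_arm(increments=[[[0,0,-0.1],0,0],[[0,0,-0.3],0,0],[[0,0,-0.4],0,0],[[0,0,-0.4],0,0]])

```text
clock: 13.75
position: [0.459, 0.3148, 0.02]
tool_rot: [0.0, 0.998, 0.07, -0.0]
wrist_force: [0.2, 0.6, -4.5]
grip_width: 0.27
finger_force: 110.0
```

Emit:
move_arm(increments=[[[0,0,-0.1],0,0],[[0,0,-0.1],0,0]])

```text
clock: 13.95
position: [0.4594, 0.3149, 0.0194]
tool_rot: [-0.0, 0.998, 0.069, 0.0]
wrist_force: [0.1, -0.2, -3.9]
grip_width: 0.265
finger_force: 110.1
```

Emit:
move_arm(increments=[[[0,0,-0.1],0,0],[[0,0,-0.2],0,0]])

```text
clock: 14.15
position: [0.4593, 0.315, 0.0191]
tool_rot: [0.0, 0.998, 0.069, -0.001]
wrist_force: [-8.5, -4.7, 14.7]
grip_width: 0.268
finger_force: 111.9
```

Emit:
move_arm(increments=[[[0,0,-0.05],0,0],[[0,0,-0.1],0,0]])

```text
clock: 14.35
position: [0.4593, 0.315, 0.019]
tool_rot: [0.0, 0.998, 0.07, -0.001]
wrist_force: [-11.8, -6.2, 18.4]
grip_width: 0.266
finger_force: 112.3
```

Contact. I'll ease up slightly, release, and withdraw straight up.

Emit:
move_arm(increments=[[[0,0,0.2],0,0],[[0,0,0.2],0,0.4],[[0,0,0.2],0,0.6],[[0,0,0.2],0,1],[[0,0,0.2],0,1],[[0,0,0.2],0,1],[[0,0,0.2],0,1]])

```text
clock: 15.05
position: [0.4593, 0.3149, 0.0183]
tool_rot: [-0.0, 0.998, 0.069, 0.0]
wrist_force: [0.6, 0.0, 0.6]
grip_width: 1.0
finger_force: 0.0
```

Emit:
move_arm(increments=[[[0,0,2],0,1],[[0,0,6],0,1],[[0,0,10],0,1],[[0,0,14],0,1],[[-3,0,17],0,1],[[-6,0,18],0,1],[[-9,0,18],0,1],[[-9,0,18],0,1]])

```text
clock: 15.85
position: [0.367, 0.315, 0.1987]
tool_rot: [-0.0, 0.998, 0.071, 0.0]
wrist_force: [0.5, -0.0, -0.2]
grip_width: 0.999
finger_force: 0.0
```

```bash
python3 - <<'E'
from h import *
shot('side','s5.png')
im=cv2.imread('pics/s5.png')[130:400,140:440]
cv2.imwrite('pics/s5c.png',cv2.resize(im,None,fx=2.2,fy=2.2,interpolation=cv2.INTER_CUBIC))
E
```

```text
(no output)
```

View pics/s5c.png

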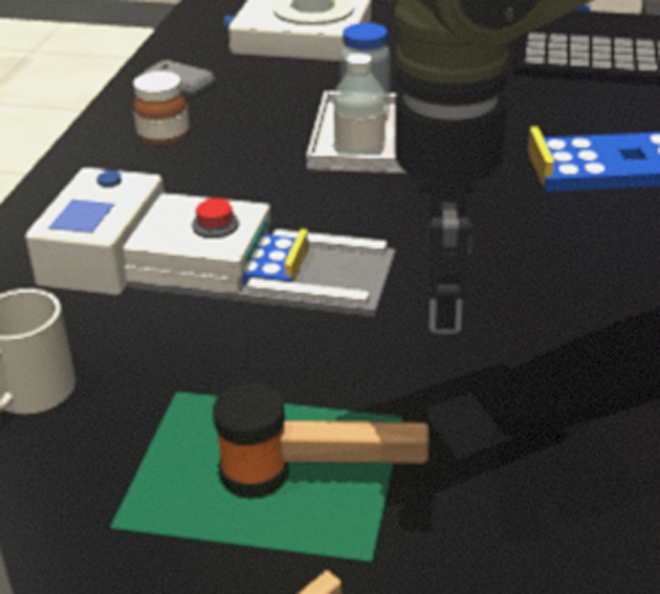

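The mallet stands upright on the mat (head base at about crop (253,480)), the pin is down at about (215,213), the cassette is home, and the gripper is clear. Handing in.

```bash
python3 -c "
from rig import robot
print(robot.job_done())"
```

```text
the job is handed in; nothing more can be done
None
```

I handed the job in at about 16 s: the cassette is at the stop, the pin is fully down after one mallet blow, the mallet stands on its mat, and the arm never went near the bottles; the hand-in call gave no verdict.

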